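# Close the microcentrifuge and start the spin

## Task

Get the loaded centrifuge spinning, using only your fingertips: push its raised lid over from the outer face and press it down until it is fully shut, without gripping it, reaching under it or slamming it, and then press the green start key right in and let go. Press no other key, do not shove or lift the centrifuge, and leave the racks, slide box and bottle around it where they stand.

Things in the scene. Friction and masses are not known exactly. Their poses are not given: they have to be found in the camera images.
- centrifuge: mint microcentrifuge, 245 deep (x) x 200 wide (y) mm, 3 to 4.6 kg, loose on rubber feet. Origin under its centre at bench height; -x is its front, which faces the robot turned by up to 0.4 rad, +x its back with the lid's hinge, z up. Flat deck 110 mm high from x = -60 to 120 mm; before it (x = -125 to -60) the dark key panel slopes 12 degrees down to the front, 101 mm high at its middle
- lid (a joint): angle of the lid in rad: 0 fully shut (level on the deck), growing as it opens upwards, at most 1.45 (nearly upright). A stiff friction hinge keeps the lid wherever it is left, with no spring; 2 to 4 N near its front edge move it
- lid_hinge (a point): middle of the hinge axis, 108 mm behind the centrifuge's origin, 114 mm high; turns with the lid. In its axes the lid spans x = 4 to -160 mm (front edge), y = -95 to 95, z = 3 to 21; z = 21 is the outer face, up when shut and facing back when open, with a nearly flush window of radius 58 mm at x = -82. A dark lip 70 mm wide, 6 mm thick juts from mid front edge to x = -172
- lid_edge (a point): point on the lid's outer face in the middle of its width, 10 mm from the front edge (150 mm from the hinge axis, 21 mm out from it); same axes as lid_hinge
- lid_liner: the dark underside of the lid and of its finger lip, which faces the rotor; not to be touched. Same origin and axes as lid_hinge
- start (a joint): travel of the green start key in m: 0 released, 0.004 fully in; springs back. Starts to move at 1.5 N, fully in at 5 N
- start_top (a point): centre of the top of the green round start key, 25 mm in diameter, 8 mm proud of the sloping panel, 70 mm to the centrifuge's -y side. The point's z axis points out of the key (12 degrees off vertical, leaning to the centrifuge's front); the key moves along -z
- stop (a joint): travel of the red stop key in m, same kind of key; must not be pressed
- stop_top (a point): centre of the top of the red round stop key, 25 mm in diameter, 50 mm to the left (+y) of the start key
- tube_rack: blue microtube rack 64 x 120 x 40 mm with small capped tubes to 50 mm high; loose, origin under its centre; stands beside the centrifuge, to be left alone
- specimen_rack: white rack 44 x 120 x 65 mm with three glass tubes of plant samples, 128 mm high; loose, origin under its centre; stands beside the centrifuge, to be left alone
- slide_box: shut blue box for microscope slides, 87 x 99 x 35 mm; loose, origin under its centre; stands beside the centrifuge, to be left alone
- reagent: amber glass bottle with a blue cap, 58 mm in diameter, 115 mm high; loose, origin under its centre; stands beside the centrifuge, to be left alone

How it is judged:
By the outcome, as a careful person would: the job done as asked, in the order asked, and still so for the second after the job is handed in, with the robot touching nothing.
It also fails if it takes over 42 s, if anything falls off the work surface, if the arm or the gripper's body presses on something with over 40 N, if the wrist force passes 120 N, or if a joint passes its speed limit or range.

## Robot

A 6-joint arm with a two-finger parallel gripper is mounted at the origin on the work surface. World frame = base frame: x ahead of the robot, y to its left, z up, the work surface at z = 0. Lengths are in m, angles in rad, forces in N, time in s.
With the tool pointing down it reaches from about 0.3 to 0.875 m from the base axis. Payload 6.4 kg.
Tool frame: the origin (TCP) lies at the very end of the fingers, on their centre line; the grasp point (between the pads) lies 19 mm behind it; x points along the fingers, y is the direction in which the jaws open and shut, and the axes are right-handed (so a half turn about x gives the same grasp; the last joint's range is limited). The gripper opens to 88 mm and grips with 3 to 60 N. Pads are 18 mm wide; open, the fingers measure 123 mm over their backs; the gripper's body (75 mm by 187 mm) begins 45 mm behind the grasp point.
Start: joints at [-1.396, 0.181, 1.607, -0, 1.354, -0.206], TCP at [0.214, -0.534, 0.239] pointing down, gripper open.
Joint ranges: [-2.99, 2.99], [-0.89, 2.07], [0.3, 2.58], [-1.14, 4.28], [0, 2.63], [-3.12, 3.12]. Speed limits (rad/s): [2.57, 2.57, 3.01, 3.14, 3.14, 3.14].

## Interface

Orientations are given as a unit quaternion [w, x, y, z].
In Python, from workcell import manip gives the robot as it stands.
- The arm moves only by the shell command python3 -m creep 'ROWS' [OPENING] [FORCE]. ROWS is JSON, a list of rows, each a list of 6 numbers: the shift along the tool's x, y, z in m, then the turn, a rotation vector about the tool's x, y, z in rad. In form: [[dx, dy, dz, rx, ry, rz], ...]. A call has 1 to 8 rows; each row is the pose to reach, as a shift and turn from the pose commanded when the call began, along the tool's axes at that moment; what a row does not reach only later rows make up. A row lasts 1/10 s, in which the tool goes at most 50 mm and 8.59 degrees, less where a joint would pass 70% of its speed; a pose out of reach is approached as far as the arm can. A call with a gripper value outside its range is refused whole. OPENING is the finger opening in m, from 0 to 0.0881, set as the call begins (- or left out, the last holds). The fingers move at their own pace and stop on an object; FORCE is the grip in N (left out, the last holds). Time passes only in rows, so rows that repeat a pose let the fingers close. It gives the time, the measured TCP pose, the force and the opening at its end, in the units of the state.
- manip.observe(): the state, without advancing time (a new reading comes with each control period).
- manip.camera(name): name is "scene" or "top" or "wrist"; returns a dict with "img" (384x512x3 uint8, red, green, blue), "range_z" (384x512 float32, m along the optical axis (not along the pixel's ray), 0 where there is no reading), "intrinsics" (3x3 intrinsics, pixels), "rvec" (rotation vector, rad) and "tvec" (3), from world to camera coordinates, as OpenCV has them. Camera axes: x right, y down, z forward; pixel columns grow to the right and rows downward; lengths in m; the calibration is good to about 2 mm. A picture is of the moment at which its call begins.
- manip.sign_off(): hands the job in, once; it reports no verdict.
The state is a dict: "t": time; "joint_positions": joint angles; "joint_velocities": joint speeds; "effort": joint torques, N m; "tool_pos": TCP position; "orientation": TCP orientation; "ft_force": force on the tool from outside, world axes, zero at the start; "moment": the same for the moment, N m; "width": finger opening in m.
Only numpy, scipy, OpenCV 4.12 (cv2) and the standard library are available. Lean on these libraries where they do the work, as an engineer would, in place of code of your own. Each camera call takes 0.05 s, during which the arm holds its last target. There are 200 camera calls.

## Working session

There is one attempt and no reset: what is moved stays moved. The work goes in short steps, Python scripts to look and compute and a shell command to move; the robot and the scene stay as the last step left them, time stands still between calls to the robot, and variables do not carry over. Pictures are saved under pics/ and viewed, about 8 in all and at most 12, crops included, and the job is handed in when it is done.

```bash
mkdir -p pics; ls
cat > h.py <<'E'
import numpy as np, cv2
from workcell import manip
from scipy.spatial.transform import Rotation as R
def cam(n):
    c=manip.camera(n); K=np.array(c["intrinsics"]);Rm=cv2.Rodrigues(np.array(c["rvec"],float))[0];t=np.array(c["tvec"],float).ravel()
    z=c["range_z"]; v,u=np.mgrid[:384,:512]
    p=np.stack([(u-K[0,2])/K[0,0]*z,(v-K[1,2])/K[1,1]*z,z],-1)
    c["P"]=(p-t)@Rm; c["P"][z==0]=np.nan; c["K"]=K;c["R"]=Rm;c["t"]=t
    return c
def save(c,n): cv2.imwrite(f"pics/{n}.png",cv2.cvtColor(c["img"],cv2.COLOR_RGB2BGR))
def tool():
    s=manip.observe();q=s["orientation"]
    return np.array(s["tool_pos"]),R.from_quat([q[1],q[2],q[3],q[0]])
def totool(p):
    a,r=tool(); return r.inv().apply(np.array(p)-a)
E
python3 - <<'E'
from h import *
import numpy as np
a=cam("scene");b=cam("top")
np.savez("s0.npz",**{k+n:c[k] for n,c in (("a",a),("b",b)) for k in("img","P")})
cv2.imwrite("pics/p1.png",cv2.resize(cv2.cvtColor(np.vstack([a["img"],b["img"]]),cv2.COLOR_RGB2BGR),None,fx=.78,fy=.78))
s=manip.observe();print(s)
for c in(a,b):print(-c["R"].T@c["t"])
E
```

```text
pics
{'t': 0.1, 'joint_positions': array([-1.39630051e+00,  1.81467449e-01,  1.60787637e+00, -1.42714528e-05,
        1.35383655e+00, -2.06274500e-01]), 'joint_velocities': array([ 1.47442070e-03, -1.28361703e-03, -2.53019224e-03, -6.17565982e-04,
       -2.05924605e-05,  1.36113277e-03]), 'effort': array([ 1.07586911e-03, -4.34818482e+01, -3.42696476e+01,  7.03149755e-02,
        3.40487435e-02, -4.31618696e-05]), 'tool_pos': array([ 0.21363094, -0.53332329,  0.23791515]), 'orientation': array([ 0.13325052,  0.69433394,  0.13437322, -0.69432595]), 'ft_force': array([ 1.4564094 ,  0.31028152, -0.78991766]), 'moment': array([-0.00712321,  0.02202828,  0.04093877]), 'width': 0.08803986301380039}
[ 0.78544688 -0.34209009  0.75431472]
[0.40990014 0.02360748 0.99778274]
```

View pics/p1.png

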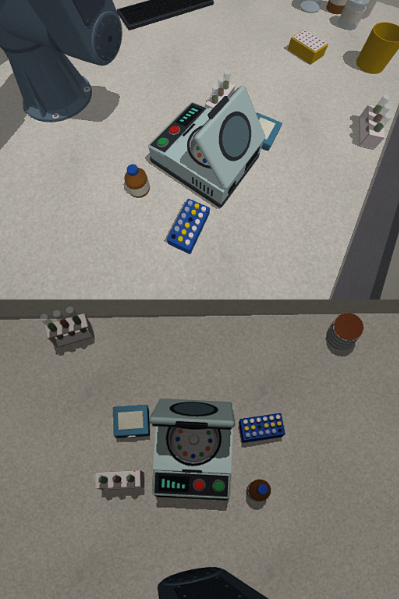

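The scene view (top) shows the centrifuge with its lid open and the green key at about (163,142) and the red at (174,130). The top view shows the keys at (219,485) and (199,485), with the racks, box and bottle close on both sides. Next I measure the poses.

```bash
python3 - <<'E'
from h import *
d=np.load("s0.npz")
for n in "ab":
    im=d["img"+n];P=d["P"+n];hsv=cv2.cvtColor(im,cv2.COLOR_RGB2HSV)
    near=(np.hypot(P[...,0]-.5,P[...,1])<.35)&(P[...,2]>.08)&(P[...,2]<.14)
    for nm,m in(("green",(abs(hsv[...,0].astype(int)-62)<15)&(hsv[...,1]>120)&(hsv[...,2]>60)),("red",((hsv[...,0]<8)|(hsv[...,0]>172))&(hsv[...,1]>140)&(hsv[...,2]>90))):
        k,l,st,ce=cv2.connectedComponentsWithStats((m&near).astype(np.uint8))
        for i in range(1,k):
            if st[i,4]>25: print(n,nm,st[i,4],ce[i].round(1),np.nanmedian(P[l==i],0).round(4))
E
python3 - <<'E'
import sys;sys.path.insert(0,'.')
from h import *
d=np.load("s0.npz")
for n in "ab":
    P=d["P"+n];im=d["img"+n]
    for nm,lo,hi in(("deck",.104,.116),("high",.13,.32)):
        m=(P[...,2]>lo)&(P[...,2]<hi)&(np.hypot(P[...,0]-.45,P[...,1])<.3)
        k,l,st,ce=cv2.connectedComponentsWithStats(m.astype(np.uint8))
        for i in range(1,k):
            if st[i,4]>150:
                q=P[l==i];print(n,nm,st[i,4],ce[i].round(),q.min(0).round(3),q.max(0).round(3),cv2.minAreaRect(q[:,:2].astype(np.float32)))
                if nm=="high":
                    c=q.mean(0);print("  normal",np.linalg.svd(q-c,full_matrices=False)[2][2].round(3),c.round(3))
E
```

```text
a green 97 [207.7 181.1] [ 0.463  -0.0133  0.1096]
a red 88 [223.1 165.5] [0.4664 0.0369 0.1097]
b green 107 [280.  238.8] [ 0.461  -0.0109  0.1088]
b red 110 [254.6 237.5] [0.4645 0.0386 0.1084]
a deck 3198 [243. 190.] [ 0.449 -0.055  0.104] [0.674 0.156 0.116] ((0.5298526883125305, 0.010443523526191711), (0.1576254963874817, 0.2800399959087372), 39.769775390625)
a high 1794 [119.  63.] [ 0.152 -0.035  0.251] [0.297 0.11  0.32 ] ((0.24536506831645966, 0.007261358201503754), (0.18777801096439362, 0.10031349956989288), 47.424652099609375)
  normal [-0.019 -0.093 -0.995] [0.264 0.015 0.297]
a high 6621 [295. 173.] [ 0.578 -0.05   0.13 ] [0.688 0.143 0.269] ((0.6313042640686035, 0.04683508723974228), (0.19016551971435547, 0.10379202663898468), 86.31079864501953)
  normal [ 0.826 -0.061  0.56 ] [0.632 0.037 0.205]
b deck 4423 [247. 206.] [ 0.449 -0.048  0.104] [0.617 0.156 0.116] ((0.5351449847221375, 0.05547172576189041), (0.20026111602783203, 0.16494321823120117), 86.8916244506836)
b high 3678 [247. 147.] [ 0.578 -0.047  0.13 ] [0.686 0.145 0.269] ((0.6301336288452148, 0.04896855726838112), (0.18795503675937653, 0.10251007974147797), 86.30900573730469)
  normal [-0.8    0.048 -0.598] [0.62 0.05 0.22]
b high 319 [246. 349.] [ 0.271 -0.012  0.263] [0.295 0.111 0.32 ] ((0.28571444749832153, 0.05033594369888306), (0.0075437817722558975, 0.12484560161828995), 9.982674598693848)
  normal [-0.986 -0.169 -0.01 ] [0.288 0.049 0.302]
```

```bash
cat >> h.py <<'E'
yaw=-0.066
X=np.array([np.cos(yaw),np.sin(yaw),0]);Y=np.array([-np.sin(yaw),np.cos(yaw),0]);Z=np.array([0,0,1.])
O=np.array([.462,-.012,0])+.0942*X+.07*Y
H=O+.108*X+.114*Z
def w(x,y,z): return O+x*X+y*Y+z*Z
def lid(a,x=-.15,z=.021,y=0): # point on lid at angle a
    return H+(x*np.cos(a)+z*np.sin(a))*X+(-x*np.sin(a)+z*np.cos(a))*Z+y*Y
def orient(tilt,s): # tool x = down tilted forward by tilt toward +X ; y = s*Y
    x=np.sin(tilt)*X-np.cos(tilt)*Z; y=s*Y
    return R.from_matrix(np.stack([x,y,np.cross(x,y)],1))
def row(p,o):
    a,r=tool(); return np.r_[r.inv().apply(p-a),(r.inv()*o).as_rotvec()].round(4)
E
python3 - <<'E'
from h import *
p,r=tool();print(r.as_matrix().round(3),O,H,lid(.976))
for s in(1,-1): print(s,row(w(.105,0,.36),orient(0,s)))
# check lid face plane from depth
d=np.load("s0.npz")
for n in "ab":
    P=d["P"+n];q=P[(P[...,2]>.15)&(P[...,2]<.245)&(P[...,0]>.55)&(P[...,0]<.75)&(abs(P[...,1]-.05)<.08)]
    x=(q-H)@X;z=q[:,2]-H[2]
    for a in(.95,.976,1.0): print(n,a,np.percentile(x*np.sin(a)+z*np.cos(a),[5,25,50,75,95]).round(4))
E
```

```text
[[-0.     0.372 -0.928]
 [ 0.002 -0.928 -0.372]
 [-1.    -0.002 -0.   ]] [0.56061155 0.05163491 0.        ] [0.66837641 0.04451208 0.114     ] [0.60186405 0.04890828 0.25000654]
1 [-1.2130e-01 -3.6890e-01 -6.3430e-01 -2.6948e+00 -2.2000e-03  1.0000e-04]
-1 [-0.1213 -0.3689 -0.6343  0.4468  0.      0.0016]
a 0.95 [0.022  0.0239 0.0255 0.0267 0.0281]
a 0.976 [0.0207 0.0222 0.0231 0.0239 0.025 ]
a 1.0 [0.0192 0.0201 0.0209 0.0216 0.0225]
b 0.95 [0.0057 0.0226 0.0245 0.0257 0.0267]
b 0.976 [0.0017 0.021  0.022  0.0228 0.0235]
b 1.0 [-0.0021  0.0189  0.0197  0.0205  0.021 ]
```

```bash
python3 -m creep '[[-0.05,0,0,0,0,0],[-0.1,0,0,0,0,0],[-0.12,0,0,0,0,0],[-0.12,-0.025,-0.043,0.1,0,0],[-0.12,-0.05,-0.086,0.2,0,0],[-0.12,-0.075,-0.129,0.3,0,0],[-0.12,-0.1,-0.172,0.4,0,0],[-0.12,-0.125,-0.215,0.447,0,0]]' 0 10
python3 -c "
from h import *
print(row(w(.105,0,.36),orient(0,-1)))"
```

```text
t: 0.9
tool_pos: [0.3676, -0.336, 0.3584]
orientation: [0.025, -0.707, 0.025, 0.707]
ft_force: [1.5, 0.1, -0.2]
width: 0.026
[-1.500e-03 -4.007e-01 -2.704e-01 -4.200e-03  1.000e-04  4.000e-04]
```

```bash
python3 -m creep '[[0,-0.04,-0.027,0,0,0],[0,-0.08,-0.054,0,0,0],[0,-0.12,-0.081,0,0,0],[0,-0.16,-0.108,0,0,0],[0,-0.2,-0.135,0,0,0],[0,-0.24,-0.162,0,0,0],[0,-0.28,-0.189,0,0,0],[0,-0.32,-0.216,0,0,0]]'
python3 -c "
from h import *
print(row(w(.105,0,.36),orient(0,-1)))"
```

```text
t: 1.7
tool_pos: [0.6043, -0.0309, 0.3583]
orientation: [0.023, -0.707, 0.023, 0.707]
ft_force: [0.0, -0.4, 0.3]
width: 0.0004
[-0.0018 -0.0795 -0.0559 -0.      0.0006 -0.    ]
```

```bash
python3 -m creep '[[0,-0.035,-0.025,0,0,0],[0,-0.065,-0.047,0,0,0],[0,-0.078,-0.055,0,0,0],[0,-0.078,-0.055,0,0,0],[0,-0.078,-0.055,0,0,0]]'
python3 - <<'E'
from h import *
c=cam("scene");save(c,"p2")
print(row(w(.105,0,.36),orient(0,-1)))
p,r=tool();print("tip in H frame",(p-H)@X,(p-H)@Y,p[2])
hs=cv2.cvtColor(c["img"],cv2.COLOR_RGB2HSV)
for a in (1.0,.985,.95,.8,.6,.4,.2,0): print(a,((lid(a)-O)@X).round(4),lid(a)[2].round(4))
E
```

```text
t: 2.2
tool_pos: [0.6631, 0.0406, 0.3582]
orientation: [0.023, -0.706, 0.024, 0.707]
ft_force: [0.2, 0.1, 0.7]
width: 0.0003
[-0.0014 -0.0048 -0.0021 -0.0013  0.0007 -0.0005]
tip in H frame -0.005109546818684115 -0.004795886879997476 0.3585761196861268
1.0 0.0446 0.2516
0.985 0.0426 0.2506
0.95 0.0378 0.2482
0.8 0.0186 0.2362
0.6 -0.0039 0.216
0.4 -0.022 0.1918
0.2 -0.0348 0.1644
0 -0.042 0.135
```

View pics/p2.png

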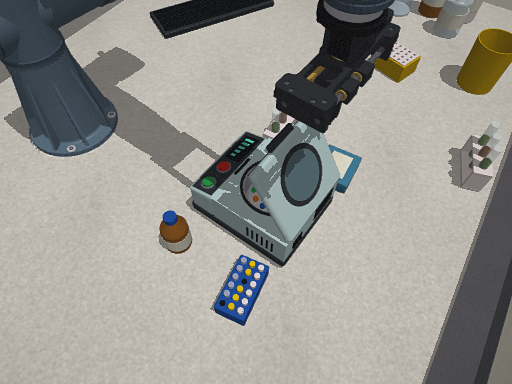

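The picture shows the closed fingers above and behind the lid, with the lid's top edge near (300,128), so the way down behind the outer face is clear. I'll lower the tip there.

```bash
python3 -m creep '[[0.04,-0.005,0,0,0,0],[0.08,-0.005,0,0,0,0],[0.112,-0.005,0,0,0,0],[0.112,-0.005,0.02,0,0,0],[0.112,-0.005,0.035,0,0,0],[0.112,-0.005,0.04,0,0,0],[0.112,-0.005,0.04,0,0,0]]'
python3 - <<'E'
from h import *
p,r=tool();q=p-.009*X
x,z=(q-H)@X,q[2]-H[2];a=.985
print((p-O)@X,(p-O)@Y,p[2],"lid coords",x*np.cos(a)-z*np.sin(a),x*np.sin(a)+z*np.cos(a)-.021, manip.observe()["ft_force"])
E
```

```text
t: 2.95
tool_pos: [0.6237, 0.0478, 0.2477]
orientation: [-0.024, 0.707, -0.024, -0.706]
ft_force: [-0.8, -0.0, -0.1]
width: 0.0007
0.0631850659832013 0.0003730023083925835 0.2477234413563144 lid coords -0.1411803035422558 0.008088275698717059 [-0.77417576 -0.01117836 -0.10941071]
```

Run:
```python
from h import *
p,r=tool()
for a in (.985,.93,.87,.8,.73,.65,.57,.49,.4,.3,.2,.12,.06,.02,0): print(a,row(lid(a,-.147)+.009*X,orient(0,-1))[:3])
```

```text
0.985 [-0.0004  0.0004  0.01  ]
0.93 [0.0033 0.0004 0.0172]
0.87 [0.0078 0.0004 0.0249]
0.8 [0.0136 0.0004 0.0336]
0.73 [0.02   0.0004 0.0417]
0.65 [0.028  0.0005 0.0505]
0.57 [0.0366 0.0005 0.0587]
0.49 [0.0459 0.0005 0.0661]
0.4 [0.057  0.0005 0.0735]
0.3 [0.0701 0.0005 0.0805]
0.2 [0.0838 0.0005 0.0862]
0.12 [0.0952 0.0005 0.0897]
0.06 [0.1038 0.0005 0.0918]
0.02 [0.1097 0.0005 0.0929]
0 [0.1126 0.0005 0.0933]
```

```bash
python3 -m creep '[[0,0,0.005,0,0,0],[0,0,0.01,0,0,0],[0.0015,0,0.0135,0,0,0],[0.0033,0,0.0172,0,0,0],[0.0055,0,0.021,0,0,0],[0.0078,0,0.025,0,0,0],[0.0106,0,0.0292,0,0,0],[0.0136,0,0.0336,0,0,0]]'
python3 - <<'E'
from h import *
c=cam("scene");save(c,"p3")
P=c["P"];q=P[(P[...,2]>.15)&(P[...,2]<.20)&(P[...,0]>.55)&(P[...,0]<.75)&(abs(P[...,1]-.05)<.08)]
m=np.linalg.svd(q-q.mean(0),full_matrices=False)[2][2];m*=np.sign(m[2]);print("lid",np.arctan2(m@X,m[2]))
print(manip.observe()["ft_force"])
for a in (.8,.73,.65,.57,.49,.4,.3,.2,.12,.06,.02,0): print(a,row(lid(a,-.147)+.009*X,orient(0,-1))[:3])
E
```

```text
t: 3.75
tool_pos: [0.5901, 0.0512, 0.2329]
orientation: [0.023, -0.707, 0.023, 0.707]
ft_force: [0.5, -2.0, 1.6]
width: 0.0007
lid 0.8094854590964577
[ 1.51512928 -1.60988768  0.69097503]
0.8 [-0.0019  0.0016 -0.0011]
0.73 [0.0045 0.0016 0.0071]
0.65 [0.0125 0.0016 0.0159]
0.57 [0.0212 0.0016 0.024 ]
0.49 [0.0305 0.0016 0.0313]
0.4 [0.0417 0.0016 0.0387]
0.3 [0.0548 0.0016 0.0457]
0.2 [0.0685 0.0016 0.0514]
0.12 [0.0798 0.0016 0.0549]
0.06 [0.0885 0.0016 0.0569]
0.02 [0.0944 0.0016 0.058 ]
0 [0.0973 0.0016 0.0584]
```

View pics/p3.png

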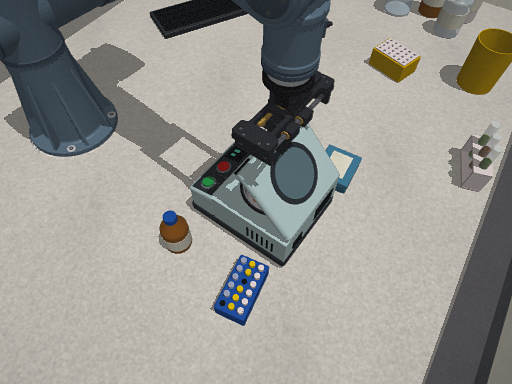

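The lid is following the fingertip: about 0.81 rad, with contact at its upper edge and none near the keys, and forces around 2 N. I'll continue along the arc.

```bash
python3 -m creep '[[0.0032,0,0.0041,0,0,0],[0.0064,0,0.0081,0,0,0],[0.0104,0,0.0126,0,0,0],[0.0144,0,0.0169,0,0,0],[0.0187,0,0.021,0,0,0],[0.023,0,0.0251,0,0,0],[0.0276,0,0.0289,0,0,0],[0.0323,0,0.0325,0,0,0]]'; python3 -m creep '[[0.0055,0,0.0038,0,0,0],[0.0111,0,0.0074,0,0,0],[0.0176,0,0.011,0,0,0],[0.0242,0,0.0144,0,0,0],[0.031,0,0.0173,0,0,0],[0.0379,0,0.0201,0,0,0],[0.0436,0,0.0219,0,0,0],[0.0493,0,0.0236,0,0,0]]'
python3 - <<'E'
from h import *
p,r=tool();print((p-O)@X,p[2],manip.observe()["ft_force"])
for a in (.12,.06,.02,0): print(a,row(lid(a,-.147)+.009*X,orient(0,-1))[:3])
c=cam("scene");P=c["P"];q=P[(P[...,2]>.125)&(P[...,2]<.155)&(P[...,0]>.58)&(P[...,0]<.66)&(abs(P[...,1]-.05)<.07)]
m=np.linalg.svd(q-q.mean(0),full_matrices=False)[2][2];m*=np.sign(m[2]);print("lid",np.arctan2(m@X,m[2]))
E
```

```text
t: 4.6
tool_pos: [0.5577, 0.0533, 0.2004]
orientation: [0.023, -0.707, 0.023, 0.707]
ft_force: [1.2, -1.6, 1.0]
width: 0.0007
t: 5.4
tool_pos: [0.5343, 0.055, 0.1509]
orientation: [0.023, -0.707, 0.023, 0.707]
ft_force: [0.6, -1.4, 1.5]
width: 0.0001
-0.026487685521847732 0.15094276444207394 [ 0.64470387 -1.36555189  1.51378863]
0.12 [-0.0015  0.0016 -0.0001]
0.06 [0.0072 0.0016 0.002 ]
0.02 [0.013  0.0016 0.0031]
0 [0.0159 0.0016 0.0035]
lid 0.1273508106821141
```

Now the last bit slowly, straight down.

```bash
python3 -m creep '[[0.003,0,0.0007,0,0,0],[0.006,0,0.0014,0,0,0],[0.0085,0,0.002,0,0,0],[0.0105,0,0.0024,0,0,0],[0.0125,0,0.0028,0,0,0],[0.014,0,0.003,0,0,0],[0.015,0,0.003,0,0,0],[0.0155,0,0.003,0,0,0]]'
python3 - <<'E'
from h import *
p,r=tool();print(p[2],manip.observe()["ft_force"])
c=cam("scene");P=c["P"];q=P[(P[...,2]>.12)&(P[...,2]<.145)&(P[...,0]>.58)&(P[...,0]<.66)&(abs(P[...,1]-.05)<.07)]
m=np.linalg.svd(q-q.mean(0),full_matrices=False)[2][2];m*=np.sign(m[2]);print("lid",np.arctan2(m@X,m[2]))
E
```

```text
t: 6.25
tool_pos: [0.5315, 0.0551, 0.1359]
orientation: [0.023, -0.707, 0.023, 0.707]
ft_force: [-1.3, 0.4, 1.2]
width: 0.0007
0.13592378479755426 [-1.33934593  0.42800913  1.20743527]
lid 0.023127855911183225
```

```bash
python3 -m creep '[[0.0005,0,0,0,0,0],[0.001,0,0,0,0,0],[0.0015,0,0,0,0,0],[0.002,0,0,0,0,0],[0.002,0,0,0,0,0]]'; python3 -m creep '[[0.0005,0,0,0,0,0],[0.001,0,0,0,0,0],[0.001,0,0,0,0,0]]'; python3 -c "
from h import *
p,r=tool();print(p[2],manip.observe()['ft_force'])"
```

```text
t: 6.8
tool_pos: [0.5316, 0.055, 0.1353]
orientation: [-0.023, 0.707, -0.023, -0.707]
ft_force: [-6.7, -0.3, 11.9]
width: -0.0003
t: 7.1
tool_pos: [0.5316, 0.0551, 0.1353]
orientation: [-0.023, 0.707, -0.023, -0.707]
ft_force: [-9.6, 0.2, 18.4]
width: 0.0008
0.13526312358346615 [-9.56316989  0.21584399 18.38221378]
```

Firm contact at z = 0.1353 with 18 N of press, so the lid is bottomed out. I'll lift off, move up and check.

```bash
python3 -m creep '[[-0.001,0,0,0,0,0],[-0.002,0,0,0,0,0],[-0.003,0,0,0,0,0],[-0.01,0,0,0,0,0],[-0.03,0,0.02,0,0,0],[-0.06,0.01,0.04,0,0,0],[-0.09,0.02,0.055,0,0,0],[-0.09,0.02,0.055,0,0,0]]'
python3 - <<'E'
from h import *
for n in("scene","top"):
    c=cam(n);P=c["P"]
    if n=="scene":save(c,"p4")
    M=(P-H)@np.stack([X,Y,Z],1);s=(M[...,0]>-.15)&(M[...,0]<-.0)&(abs(M[...,1])<.085)&(M[...,2]>.005)&(M[...,2]<.035)
    q=M[s];A=np.c_[q[:,:2],np.ones(len(q))];print(n,len(q),"slope/z",np.linalg.lstsq(A,q[:,2],rcond=None)[0].round(4))
    hsv=cv2.cvtColor(c["img"],cv2.COLOR_RGB2HSV);near=(np.hypot(P[...,0]-.46,P[...,1])<.1)&(P[...,2]>.1)&(P[...,2]<.116)
    for nm,m in(("green",(abs(hsv[...,0].astype(int)-62)<15)&(hsv[...,1]>120)&(hsv[...,2]>60)),("red",((hsv[...,0]<8)|(hsv[...,0]>172))&(hsv[...,1]>140)&(hsv[...,2]>90))):
        print(nm,(m&near).sum(),np.nanmedian(P[m&near],0).round(4),np.nanmin(P[m&near],0).round(4),np.nanmax(P[m&near],0).round(4))
print(tool()[0])
E
```

```text
t: 7.9
tool_pos: [0.4766, 0.0379, 0.2274]
orientation: [-0.023, 0.709, -0.024, -0.704]
ft_force: [0.5, -0.6, 1.4]
width: 0.0006
scene 5347 slope/z [-0.004   0.0012  0.0223]
green 94 [ 0.4632 -0.0135  0.1097] [ 0.4498 -0.0245  0.1037] [ 4.734e-01 -1.000e-04  1.139e-01]
red 88 [0.4662 0.0369 0.1097] [0.4532 0.0243 0.1056] [0.4774 0.0498 0.1138]
top 2214 slope/z [-0.0247  0.0022  0.0204]
  return np.nanmean(a, axis, out=out, keepdims=keepdims)
Traceback (most recent call last):
ValueError: zero-size array to reduction operation fmin which has no identity
```

View pics/p4.png

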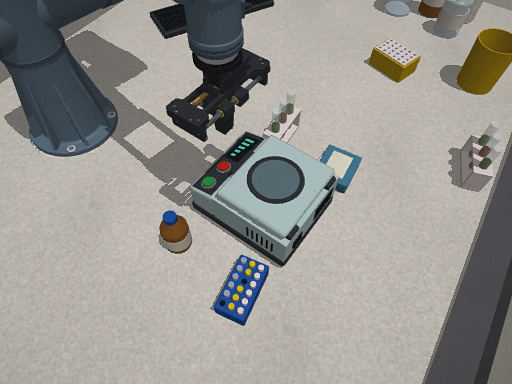

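The lid now lies flat on the deck and the surroundings stand as before. The keys are at (208,183) green and (223,167) red and haven't moved. Next I line up over the green key, tilted 12°.

```bash
python3 -c "
from h import *
n=np.cos(np.radians(12))*Z-np.sin(np.radians(12))*X
K=w(-.0942,-.07,.109);print(K)
print(row(K+.035*n,orient(np.radians(12),-1)),tool()[0])"
```

```text
[ 0.462 -0.012  0.109]
[ 0.0806  0.0514  0.018  -0.0008  0.2069 -0.0003] [0.47591425 0.03858534 0.22387496]
```

```bash
python3 -m creep '[[0,0.025,0.01,0,0.1,0],[0,0.051,0.018,0,0.207,0],[0.03,0.051,0.018,0,0.207,0],[0.06,0.051,0.018,0,0.207,0],[0.08,0.051,0.018,0,0.207,0],[0.08,0.051,0.018,0,0.207,0],[0.08,0.051,0.018,0,0.207,0]]'
python3 - <<'E'
from h import *
n=np.cos(np.radians(12))*Z-np.sin(np.radians(12))*X
c=cam("wrist");d=cam("scene")
cv2.imwrite("pics/p5.png",cv2.cvtColor(np.vstack([c["img"],cv2.resize(d["img"][110:270,130:343],(512,384))])[:, :],cv2.COLOR_RGB2BGR)[::1])
im=cv2.imread("pics/p5.png");cv2.imwrite("pics/p5.png",cv2.resize(im,(400,600)))
print(row(w(-.0942,-.07,.109),orient(np.radians(12),-1)),tool()[0])
E
```

```text
t: 8.7
tool_pos: [0.4537, -0.0106, 0.1423]
orientation: [-0.021, 0.775, -0.025, -0.631]
ft_force: [0.2, -0.6, 0.4]
width: 0.0008
[ 0.0355  0.0005  0.0001  0.0001  0.0015 -0.0002] [ 0.45479517 -0.01097314  0.14379985]
```

View pics/p5.png

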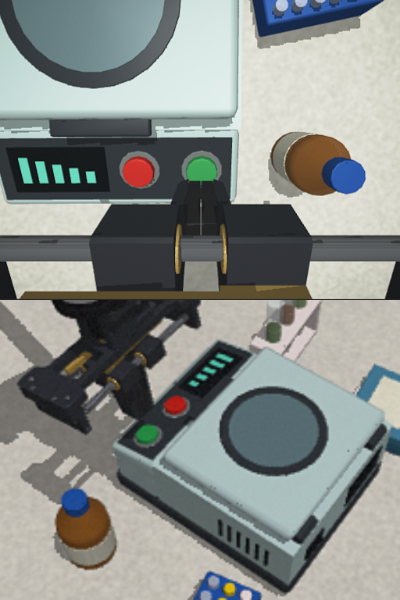

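The wrist view shows the closed fingertips (about (201,185)) directly in line with the green key (201,168), well clear of the red one (138,171). The lid is shut. Now I press along the key's axis.

```bash
python3 -m creep '[[0.015,0,0,0,0,0],[0.027,0,0,0,0,0],[0.031,0,0,0,0,0],[0.034,0,0,0,0,0],[0.036,0,0,0,0,0],[0.0375,0,0,0,0,0],[0.0375,0,0,0,0,0]]'; python3 -c "
from h import *
print(row(w(-.0942,-.07,.109),orient(np.radians(12),-1))[:3],tool()[0],manip.observe()['ft_force'])"
```

```text
t: 9.5
tool_pos: [0.4622, -0.0115, 0.107]
orientation: [-0.021, 0.776, -0.026, -0.629]
ft_force: [-1.5, 1.1, 2.9]
width: 0.0005
[-0.002   0.0005 -0.0002] [ 0.46224361 -0.01151767  0.10696378] [-1.54299521  1.10473012  2.91902543]
```

```bash
python3 -m creep '[[0.001,0,0,0,0,0],[0.002,0,0,0,0,0],[0.0025,0,0,0,0,0],[0.003,0,0,0,0,0],[0.003,0,0,0,0,0],[0.003,0,0,0,0,0]]'; python3 -c "
from h import *
print(row(w(-.0942,-.07,.109),orient(np.radians(12),-1))[:3],tool()[0],manip.observe()['ft_force'])"
```

```text
t: 10.1
tool_pos: [0.4627, -0.0115, 0.1053]
orientation: [-0.02, 0.776, -0.026, -0.63]
ft_force: [-13.7, 2.7, 25.8]
width: 0.0005
[-0.0037  0.0005 -0.0001] [ 0.46270175 -0.01154663  0.10532537] [-13.72678233   2.71627037  25.81461773]
```

Key bottomed out: about 3.7 mm past the nominal top, and 26 N against the 5 N needed. I'll release straight back along the axis.

```bash
python3 -m creep '[[-0.002,0,0,0,0,0],[-0.005,0,0,0,0,0],[-0.01,0,0,0,0,0],[-0.03,0,0,0,0,0],[-0.07,0,0,0,0,0],[-0.11,0,0,0,0,0],[-0.15,0,0,0,0,0],[-0.15,0,0,0,0,0]]'; python3 -m creep '[[-0.02,0.04,0,0,0,0],[-0.02,0.08,0,0,0,0],[-0.02,0.12,0,0,0,0],[-0.02,0.16,0,0,0,0],[-0.02,0.2,0,0,0,0],[-0.02,0.2,0,0,0,0],[-0.02,0.2,0,0,0,0]]'
python3 - <<'E'
from h import *
d=np.load("s0.npz")
a=cam("scene");b=cam("top")
cv2.imwrite("pics/p6.png",cv2.resize(cv2.cvtColor(np.vstack([a["img"],b["img"]]),cv2.COLOR_RGB2BGR),None,fx=.78,fy=.78))
for n,c in(("a",a),("b",b)):
    for P,im,tag in((d["P"+n],d["img"+n],"before"),(c["P"],c["img"],"after")):
        hsv=cv2.cvtColor(im,cv2.COLOR_RGB2HSV);near=(np.hypot(P[...,0]-.46,P[...,1])<.1)&(P[...,2]>.1)&(P[...,2]<.116)
        for nm,m in(("green",(abs(hsv[...,0].astype(int)-62)<15)&(hsv[...,1]>120)&(hsv[...,2]>60)),("red",((hsv[...,0]<8)|(hsv[...,0]>172))&(hsv[...,1]>140)&(hsv[...,2]>90))):
            if (m&near).any(): print(n,tag,nm,(m&near).sum(),np.nanmean(P[m&near],0).round(4))
    M=(c["P"]-H)@np.stack([X,Y,Z],1);s=(M[...,0]>-.15)&(M[...,0]<-.0)&(abs(M[...,1])<.085)&(M[...,2]>.01)&(M[...,2]<.035)
    q=M[s];A=np.c_[q[:,:2],np.ones(len(q))];print(n,len(q),"slope/z",np.linalg.lstsq(A,q[:,2],rcond=None)[0].round(4))
    # same fit of the bench as tilt reference
    s=(abs(c["P"][...,2])<.012)&(np.hypot(c["P"][...,0]-.55,c["P"][...,1]-.05)<.35);q=c["P"][s];print(" bench",np.linalg.lstsq(np.c_[q[:,:2],np.ones(len(q))],q[:,2],rcond=None)[0].round(4))
    df=(np.abs(c["img"].astype(int)-d["img"+n]).sum(-1)>90).astype(np.uint8)
    k,l,st,ce=cv2.connectedComponentsWithStats(df);print([(st[i].tolist()) for i in range(1,k) if st[i,4]>60])
print(tool()[0],manip.observe()["t"],manip.observe()["ft_force"])
E
```

```text
t: 10.9
tool_pos: [0.4336, -0.0103, 0.2559]
orientation: [-0.02, 0.779, -0.027, -0.626]
ft_force: [0.3, 0.5, 0.2]
width: 0.0008
t: 11.6
tool_pos: [0.4135, -0.209, 0.2685]
orientation: [-0.022, 0.775, -0.026, -0.631]
ft_force: [-0.7, -0.2, 0.2]
width: 0.0004
a before green 95 [ 0.4625 -0.0134  0.1095]
a before red 88 [0.4658 0.037  0.1097]
a after green 96 [ 0.4627 -0.0134  0.1096]
a after red 88 [0.4657 0.0371 0.1095]
a 5348 slope/z [-0.0035  0.001   0.0223]
 bench [0.0004 0.0004 0.0009]
[[61, 0, 35, 13, 213], [107, 0, 28, 15, 148], [0, 0, 166, 270, 17426], [0, 61, 41, 57, 845], [43, 90, 19, 34, 254], [232, 110, 109, 127, 4655], [228, 152, 26, 28, 119], [323, 176, 13, 15, 88], [215, 183, 16, 25, 103], [280, 224, 20, 20, 139]]
b before green 107 [ 0.4613 -0.0108  0.1088]
b before red 110 [0.4644 0.0394 0.1084]
b after green 111 [ 0.4614 -0.0108  0.1086]
b after red 113 [0.4645 0.0392 0.1083]
b 6369 slope/z [-0.0027  0.0004  0.0211]
 bench [ 0.001   0.0004 -0.0008]
[[192, 127, 109, 98, 5964], [201, 243, 311, 141, 24667], [165, 376, 24, 8, 121]]
[ 0.41393911 -0.20761579  0.26889873] 11.7 [ 0.35047859 -0.61218418  0.88484369]
```

View pics/p6.png

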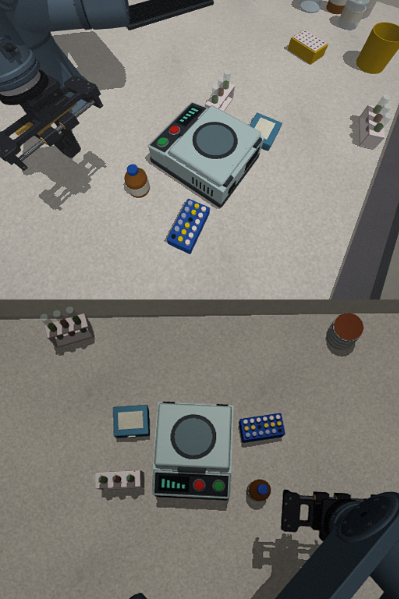

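The last picture shows the lid flat and shut, everything around the centrifuge where it was, and the arm clear. I'll hand it in.

```bash
python3 -c "
from workcell import manip
print(manip.sign_off())"
```

```text
the job is handed in; nothing more can be done
None
```

I shut the centrifuge's lid and pressed its green start key fully in, then let go and handed the job in at about 11.7 s. I never confirmed that the rotor is spinning, because the pictures gave no sign I could read.

- **Lid:** I pushed it from the outer face with closed fingertips along its arc, at about 2 N. I then pressed it slowly down until it stopped moving, at about 18 N. Afterwards the lid's slope in both cameras was about 0.003 rad, which is within the depth noise. One earlier top-camera fit gave 0.025 rad, probably because the gripper blocked the view. It did not recur once the arm was clear.
- **Start key:** I pressed it along its own axis. It moved about 3.7 mm past its measured rest height (4 mm is full travel) and stopped. The force there was about 29 N in total, against the 5 N needed. After release it was back at its original height.
- **Surroundings:** Both keys are within 0.2 mm of where they were, so the centrifuge did not measurably shift. The stop key was not touched. Comparing before and after images showed no change at the racks, slide box or bottle.

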